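# Change grip on the cork stand and set a reed test block on the tuning blower

### The arm

A 7-joint arm with a two-finger parallel gripper is mounted at the origin on the work surface. World frame = base frame: x ahead of the robot, y to its left, z up, the work surface at z = 0. Lengths are in mm, angles in rad, forces in N, time in s.
With the tool pointing down it reaches from about 400 to 875 mm from the base axis. Payload 19.3 kg.
Tool frame: the origin (TCP) lies at the very end of the fingers, on their centre line; the grasp point (between the pads) lies 19 mm behind it (grip_point_offset is the z of the grasp point in the tool frame, in mm); z points along the fingers, y is the line along which they close (so a half turn about z gives the same grasp; the last joint's range is limited). The gripper opens to 85 mm and grips with 20 to 120 N. Pads are 22 mm wide; open, the fingers measure 114 mm over their backs; the gripper's body (76 mm by 85 mm) begins 54 mm behind the grasp point. The pads swing forward as they close: fully open they stand 13 mm farther back than shut.
Start: joints at [-0.07, 0.521, -0.036, 1.599, 0.021, 1.021, -0.113], TCP at [624.992, -0.025, 231.291] pointing down, gripper open.
Joint ranges: [-2.91, 2.91], [-0.3, 2.13], [-1.5, 1.42], [0.17, 2.43], [-1.26, 4.41], [0.16, 1.93], [-2.52, 2.52]. Speed limits (rad/s): [1.89, 1.89, 2.39, 2.39, 3.01, 3.01, 3.01].

### API

Orientations are given as a 3x3 rotation matrix whose columns are the frame's x, y, z axes.
In Python, from workcell import movep, movel, goto_joints, open_gripper, clamp, wait, inverse_kinematics, read_state, camera, PlanningError, finish_job, grip_point_offset gives the robot as it stands. Calls block until the motion is done:
- movep(position, orientation): joint-space move of the TCP to a pose.
- movel(position, frame=None, max_speed=150, guard=None): straight line of the TCP; frame=None keeps the orientation; max_speed is the mean speed in mm/s. With guard (N) it stops when the force on the tool has changed by that much, and returns True; else False.
- goto_joints(angles): joint-space move.
- open_gripper() and clamp(): open the fingers fully, or close them until they stop; the grip force is fixed at half the most.
- wait(seconds).
- inverse_kinematics(position, orientation): joint angles nearest the present ones, or None.
- read_state(): the state.
- camera(name): name is "scene" or "side" or "wrist"; returns a dict with "image" (400x640x3 uint8, blue, green, red), "range_z" (400x640 float32, mm along the optical axis (not along the pixel's ray), 0 where there is no reading), "fx", "fy", "cx", "cy" (pixels), "cam_to_world" (4x4, takes a point from camera to world coordinates). Camera axes: x right, y up, looking along -z (the intrinsics and any distortion apply to the point x, -y, -z); pixel columns grow to the right and rows downward; lengths in mm; the calibration is good to about 2 mm. A picture is of the moment at which its call begins.
A pose or a line that the arm cannot do raises PlanningError and nothing moves.
- finish_job(): hands the job in; it is judged then, once.
The state is a dict: "time": time; "qpos": joint angles; "qvel": joint speeds; "joint_efforts": joint torques, N m; "eef_pos": TCP position; "tool_rot": TCP orientation; "ft_force": force on the tool from outside, world axes, zero at the start; "torque": the same for the moment, N m; "finger_gap": finger opening in mm; "gripper_force": force on a finger pad.
Only numpy, scipy, OpenCV 4.12 (cv2) and the standard library are available. Lean on these libraries where they do the work, as an engineer would, in place of code of your own. Each camera call takes 0.05 s, during which the arm holds its last target. There are 200 camera calls.

### The job

Put the oblong reed test block over the round port on top of the blue tuning blower, upright, centred, with its long side running from one steel cheek to the other. The rack only lets you hold the block by its two ends, but between the cheeks there is only room for fingers on its broad faces, so on the way stand it upright near the middle of the cork stand and let go to change your grip. Set it down on the blower rather than dropping it, and leave the round block in the rack.

Things in the scene. Friction and masses are not known exactly. Their poses are not given: they have to be found in the camera images.
- test_block: oblong wooden block, 60 mm long (x) by 38 wide (y) by 60 tall, 0.12 kg, thin brass reed shoe on top. Origin: centre of underside. Starts upright in a bay of a fixed zinc rack, on its 6 mm base plate. Dividers 8 mm off its broad faces rise to 60 mm above the bench but are only 40 mm long: the block's ends stick out 10 mm at each side, free to be gripped across the 60 mm length. Bays are 58 mm apart.
- round_block: round wooden block, 40 mm in diameter and 60 mm tall, standing in the other bay of the same rack; not wanted, leave it there. Origin: centre of its underside.
- stand: round cork-topped stand fixed to the bench: flat cork disc 100 mm in diameter, its top 30 mm above the bench, open all round. Origin: centre of its foot at bench level, z up.
- blower: blue metal blower, fixed: 160 mm (x) by 200 (y), flat top 90 mm above the bench, black rocker switch. Origin: centre of underside; the 14 mm round port (30 mm gasket, flush) is at the centre of the top, right above it. Two upright steel cheeks, 36 mm wide (x) and 50 tall, stand on the top at either side of the port along y, 84 mm clear between them: 12 mm free at each end of the block.
Not all that is in view belongs to the job. What is shaped like the stand but pink is not meant.

How it is judged:
By the outcome, as a careful person would: the job done as asked, in the order asked, and still so for the second after the job is handed in, with the robot touching nothing.
It also fails if it takes over 56 s, if anything falls off the work surface, if the arm or the gripper's body presses on something with over 40 N, if the wrist force passes 120 N, or if a joint passes its speed limit or range.

## Working session

There is one attempt and no reset: what is moved stays moved. The work goes in short steps, each a Python script; the robot and the scene stay as the last script left them, time stands still between calls to the robot, and variables do not carry over. Pictures are saved under pics/ and viewed, at most 10 in all, crops included, and the job is handed in when it is done.

```bash
mkdir -p pics; ls; python3 - <<'E'
from workcell import *
import cv2,numpy as np
for n in("scene","side"):
    c=camera(n);cv2.imwrite(f"pics/{n}0.png",c["image"]);np.savez(f"pics/{n}0.npz",**c)
    print(n,c["fx"],c["fy"],c["cx"],c["cy"],np.round(c["cam_to_world"],3).tolist(),[k for k in c],(c["range_z"]>0).mean())
print(read_state()["time"],grip_point_offset)
E
```

```text
pics
scene 469.6398548871672 469.6398548871672 324.9861534853553 199.3468563598994 [[0.421, -0.672, 0.609, 1104.061], [0.907, 0.321, -0.273, -279.902], [-0.012, 0.668, 0.744, 821.435], [0.0, 0.0, 0.0, 1.0]] ['image', 'range_z', 'fx', 'fy', 'cx', 'cy', 'cam_to_world'] 0.99606640625
side 466.41963220813346 466.41963220813346 313.7187041825691 206.27610128771795 [[0.993, 0.077, -0.092, 357.672], [-0.119, 0.712, -0.692, -732.964], [0.012, 0.698, 0.716, 828.885], [0.0, 0.0, 0.0, 1.0]] ['image', 'range_z', 'fx', 'fy', 'cx', 'cy', 'cam_to_world'] 0.996078125
0.1 -18.700000000000003
```

View pics/scene0.png

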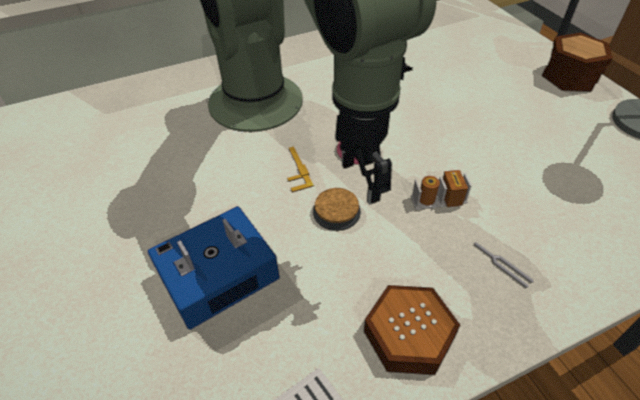

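View pics/side0.png

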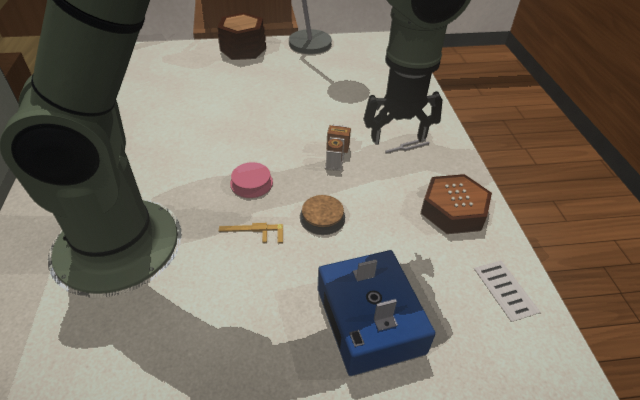

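Scene: blower port at about (211,252), cork stand at (337,207), round block at (429,188), oblong block at (456,187). Side view: port (374,297), cork (323,213), oblong block (339,138) with the round block behind or in front of it. The pink stand is a decoy.

```bash
cat > h.py <<'E'
import numpy as np,cv2
def cloud(c):
    z=c["range_z"];v,u=np.mgrid[:400,:640]
    T=c["cam_to_world"]
    p=np.stack([(u-c["cx"])/c["fx"]*z,-(v-c["cy"])/c["fy"]*z,-z],-1)
    return p@T[:3,:3].T+T[:3,3]
def plane(c,uv,h):
    T=c["cam_to_world"];uv=np.atleast_2d(uv).astype(float)
    d=np.c_[(uv[:,0]-c["cx"])/c["fx"],-(uv[:,1]-c["cy"])/c["fy"],-np.ones(len(uv))]@T[:3,:3].T
    return (T[:3,3]+d*((h-T[2,3])/d[:,2])[:,None])[:,:2]
def rect(P):
    r=cv2.minAreaRect(P.astype(np.float32));return [np.round(x,1).tolist() if not np.isscalar(x) else round(x,1) for x in r]
E
python3 - <<'E'
from h import *
seed={"scene":dict(blk=(456,182),rnd=(429,183),cork=(337,203),port=(211,252)),"side":dict(blk=(339,131),cork=(323,209),port=(374,297))}
hh=dict(blk=66,rnd=66,cork=30,port=90)
for n in seed:
    c=dict(np.load(f"pics/{n}0.npz"));P=cloud(c);hsv=cv2.cvtColor(c["image"],cv2.COLOR_BGR2HSV)
    for k,s in seed[n].items():
        p0=plane(c,s,hh[k])[0];r=130 if k=="port" else 75
        near=np.hypot(*(P[...,:2]-p0).transpose(2,0,1))<r
        print(n,k,p0.round(1),P[s[1],s[0]].round(1))
        Z=P[...,2]
        if k=="cork":
            m=near&(abs(Z-30)<6)&(hsv[...,1]>60)
        elif k=="port": m=near&(abs(Z-90)<6)&(hsv[...,0]>95)&(hsv[...,0]<130)&(hsv[...,1]>100)
        else: m=near&(Z>59)&(Z<75)&(hsv[...,1]>90)
        nl,L,st,ce=cv2.connectedComponentsWithStats(m.astype(np.uint8))
        for i in range(1,nl):
            if st[i,4]>30:
                uv=np.argwhere(L==i)[:,::-1];Q=plane(c,uv,hh[k])
                print("  ",st[i,4],rect(Q),Q.mean(0).round(1),"depth",rect(P[L==i][:,:2]),np.median(Z[L==i]).round(1))
        if k=="port":
            m=near&(Z>115)&(Z<160)
            nl,L,st,ce=cv2.connectedComponentsWithStats(m.astype(np.uint8))
            for i in range(1,nl):
                if st[i,4]>30: print("  cheek",st[i,4],rect(P[L==i][:,:2]),P[L==i][:,:2].mean(0).round(1),Z[L==i].max())
            g=(hsv[...,2]<60)&near&(np.hypot(*(P[...,:2]-p0).transpose(2,0,1))<18)
            uv=np.argwhere(g)[:,::-1];print("  gasket",len(uv),plane(c,uv,90).mean(0))
    x0,y0=(380,140) if n=="scene" else (290,100)
    cv2.imwrite(f"pics/crop_{n}.png",cv2.resize(c["image"][y0:y0+90,x0:x0+110],None,fx=4,fy=4,interpolation=2)) 
a=[cv2.imread(f"pics/crop_{n}.png") for n in seed]
cv2.imwrite("pics/crops.png",np.hstack(a)[:, :880]) if 0 else cv2.imwrite("pics/crops.png",cv2.resize(np.hstack(a),(800,327)))
E
```

```text
scene blk [564.3 282.4] [564.9 281.8  66.9]
   387 [[560.3, 281.6], [41.9, 68.5], 71.1] [560.3 282.1] depth [[558.6, 283.4], [39.3, 62.0], 72.2] 67.4
   194 [[542.5, 230.4], [34.5, 43.3], 64.0] [542.  229.4] depth [[540.9, 230.4], [33.5, 39.8], 58.2] 67.4
scene rnd [541.1 226.7] [542.1 225.7  67.5]
   329 [[559.7, 279.8], [38.1, 68.5], 71.1] [559.4 279.3] depth [[557.8, 281.1], [34.3, 62.0], 72.2] 67.5
   205 [[541.8, 228.9], [35.4, 45.2], 57.2] [541.8 228.5] depth [[540.3, 229.4], [35.7, 39.8], 58.2] 67.4
scene cork [477.8  30.4] [478.1  30.3  30.3]
   1228 [[480.8, 26.5], [99.0, 101.3], 64.4] [481.7  26.2] depth [[480.7, 26.8], [98.3, 99.8], 29.6] 31.6
scene port [ 534.  -264.4] [ 538.3 -264.6   95.6]
   6221 [[539.3, -265.6], [161.4, 196.8], 9.6] [ 547.  -267.6] depth [[537.3, -265.4], [159.9, 197.8], 9.4] 91.6
  cheek 117 [[527.8, -221.8], [36.5, 6.3], 9.4] [ 531.3 -222. ] 144.35886836671432
  cheek 106 [[542.5, -310.4], [38.7, 6.1], 9.4] [ 548.  -309.9] 144.3438018937684
  gasket 93 [ 533.80729473 -265.08958011]
side blk [557.7 279.7] [557.9 280.7  65.2]
   208 [[556.4, 278.5], [47.1, 58.3], 73.3] [557.  278.8] depth [[558.2, 285.6], [48.8, 58.2], 72.9] 64.8
   124 [[537.3, 224.7], [45.3, 37.5], 69.1] [538.  224.7] depth [[538.9, 228.4], [41.2, 37.2], 84.7] 65.0
side cork [481.   27.4] [481.3  29.2  28.1]
   1043 [[479.5, 24.2], [101.8, 97.6], 83.9] [478.5  23.7] depth [[479.7, 26.3], [100.7, 97.6], 84.1] 29.4
side port [ 535.9 -265.6] [ 535.8 -265.9   90.6]
   6412 [[532.9, -269.6], [158.6, 199.1], 9.8] [ 533.  -278.2] depth [[534.1, -267.3], [158.7, 199.4], 9.7] 89.6
  cheek 195 [[527.5, -222.1], [36.4, 8.7], 11.5] [ 526.6 -223.6] 144.020292103104
  cheek 206 [[542.4, -310.4], [37.7, 8.4], 9.7] [ 541.2 -312.1] 142.771310710403
  gasket 130 [ 534.77644744 -265.32645375]
```

View pics/crops.png

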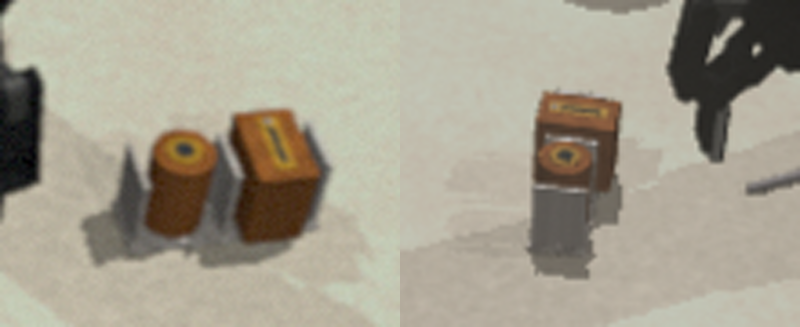

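Crop shows: scene (left) – oblong block right with its brass shoe, round block left; side – the oblong block behind the round one. Estimates: block (558,282), long axis −18°; cork (480,26); blower (535,−266), yaw 9.6°.

```bash
cat >> h.py <<'E'
from workcell import *
def R(deg):
    a=np.radians(deg);c,s=np.cos(a),np.sin(a)
    return np.array([[-s,c,0],[c,s,0],[0,0,-1.]])
E
python3 - <<'E'
from h import *
s=read_state();print(s["tool_rot"],s["finger_gap"],s["ft_force"])
for n,p,A in(("rack",[558,282,25],(-18,162)),("cork",[480,26,60],range(-180,180,30)),("blow",[535,-266,115],(9.6,189.6))):
    for a in A:
        for z in (0,100):
            q=inverse_kinematics(np.array(p)+[0,0,z],R(a));print(n,a,z,None if q is None else np.round(q,2))
E
```

```text
[[ 9.79303544e-06  9.99999572e-01 -9.25287389e-04]
 [ 9.99999997e-01 -9.85913252e-06 -7.14295740e-05]
 [-7.14386659e-05 -9.25286687e-04 -9.99999569e-01]] 85.36385772811256 [-0.66966613 -0.37037702 -1.18059214]
rack -18 0 [-0.55  0.79 -0.01  1.73  0.02  0.63 -0.89]
rack -18 100 [-0.56  0.64 -0.01  1.69  0.01  0.81 -0.88]
rack 162 0 [-0.15  0.87 -0.63  1.7   0.67  0.8   1.73]
rack 162 100 [-0.11  0.74 -0.7   1.66  0.56  0.95  1.81]
cork -180 0 [-0.67  0.72  0.69  2.13 -0.84  0.6  -2.51]
cork -180 100 [-0.92  0.68  1.09  2.07 -0.8   0.89 -2.51]
cork -150 0 [-0.51  0.64  0.46  2.12 -0.57  0.51 -2.25]
cork -150 100 [-0.61  0.46  0.57  2.06 -0.37  0.72 -2.42]
cork -120 0 [-0.43  0.61  0.34  2.11 -0.43  0.48 -1.85]
cork -120 100 [-0.52  0.43  0.44  2.06 -0.28  0.71 -1.99]
cork -90 0 [-0.35  0.6   0.23  2.11 -0.29  0.47 -1.47]
cork -90 100 [-0.42  0.42  0.31  2.05 -0.19  0.7  -1.56]
cork -60 0 [-0.28  0.58  0.14  2.11 -0.17  0.46 -1.06]
cork -60 100 [-0.32  0.4   0.18  2.05 -0.11  0.7  -1.11]
cork -30 0 [-0.21  0.58  0.04  2.1  -0.05  0.46 -0.66]
cork -30 100 [-0.22  0.4   0.06  2.04 -0.04  
[... 201 characters left out ...]
.18  2.03  0.1   0.72  0.24]
cork 60 0 [-0.01  0.58 -0.22  2.09  0.26  0.49  0.62]
cork 60 100 [ 0.05  0.41 -0.3   2.03  0.17  0.73  0.7 ]
cork 90 0 [ 0.08  0.59 -0.34  2.09  0.38  0.52  1.03]
cork 90 100 [ 0.15  0.42 -0.42  2.02  0.25  0.74  1.15]
cork 120 0 [ 0.16  0.61 -0.45  2.08  0.49  0.55  1.46]
cork 120 100 [ 0.25  0.44 -0.54  2.02  0.32  0.76  1.6 ]
cork 150 0 [ 0.26  0.63 -0.57  2.08  0.61  0.6   1.87]
cork 150 100 [ 0.34  0.46 -0.67  2.02  0.4   0.79  2.06]
blow 9.6 0 [ 0.39  0.62 -0.04  1.77  0.04  0.75  0.5 ]
blow 9.6 100 [ 0.39  0.49 -0.04  1.69  0.02  0.96  0.51]
blow 189.6 0 [-0.06  0.73  0.64  1.79 -0.58  0.82 -2.1 ]
blow 189.6 100 [-0.11  0.6   0.71  1.72 -0.45  1.   -2.2 ]
```

```bash
python3 - <<'E'
from h import *
movep([558,282,150],R(-18))
c=camera("wrist");cv2.imwrite("pics/w1.png",c["image"])
P=cloud(c);Z=P[...,2];hsv=cv2.cvtColor(c["image"],cv2.COLOR_BGR2HSV)
m=(abs(Z-66)<6)&(hsv[...,1]>90)&(np.hypot(P[...,0]-558,P[...,1]-282)<60)
nl,L,st,ce=cv2.connectedComponentsWithStats(m.astype(np.uint8))
for i in range(1,nl):
    if st[i,4]>100:
        uv=np.argwhere(L==i)[:,::-1];print(st[i,4],ce[i],rect(plane(c,uv,66)),rect(P[L==i][:,:2]),np.median(Z[L==i]))
print(c["cam_to_world"].round(2).tolist(),read_state()["time"])
E
```

```text
3583 [313.20429807 196.52777003] [[558.5, 286.7], [38.0, 58.9], 72.0] [[558.1, 285.7], [38.5, 59.4], 71.7] 65.48889189654318
1123 [312.7079252  257.33214604] [[542.3, 239.0], [28.7, 38.2], 72.0] [[541.8, 238.0], [26.3, 38.4], 73.1] 65.49292466177567
[[0.95, 0.3, 0.09, 583.48], [-0.31, 0.91, 0.28, 352.88], [-0.0, -0.3, 0.95, 292.45], [0.0, 0.0, 0.0, 1.0]] 1.3
```

View pics/w1.png

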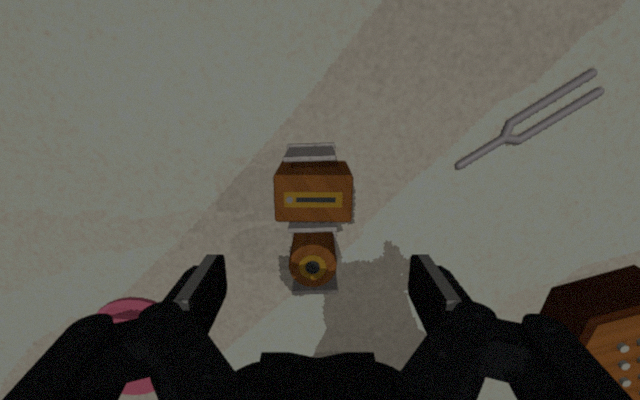

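Wrist view: oblong block centred about (313,200), the round one at (312,266) below it, fingers straddle along the long axis. Estimate (558.3, 284.5). Grip, lift and stand it on the cork.

```bash
python3 - <<'E'
from h import *
b=[558.3,284.5]
movel([*b,100],R(-18));print(movel([*b,24],max_speed=80,guard=15))
clamp();s=read_state();print(s["finger_gap"],s["gripper_force"],s["eef_pos"],s["ft_force"])
movel([*b,150],max_speed=120)
s=read_state();print(s["finger_gap"],s["gripper_force"])
movep([480,26,120],R(-60))
movel([480,26,58],max_speed=80,guard=6)
print(movel([480,26,40],max_speed=15,guard=4));s=read_state();print(s["eef_pos"],s["ft_force"],s["time"])
c=camera("side");cv2.imwrite("pics/s1.png",c["image"][100:300,200:460])
E
```

```text
False
59.37437793624517 64.99145150184631 [558.57423045 284.68884035  24.64298224] [-1.34674771 -0.61478616  5.59336592]
59.218432550952066 64.53800082206726
True
[479.96174023  26.00966127  48.58142921] [-0.96926903 -0.265426   10.82189305] 7.1333
```

View pics/s1.png

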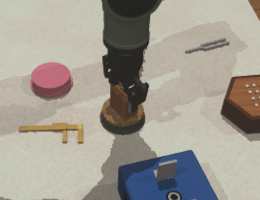

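The block stands in the fingers on the cork (crop ≈(122,100)), and contact height matches exactly. Release, rise and look.

```bash
cat >> h.py <<'E'
def top(c,h,p,r=60):
    P=cloud(c);Z=P[...,2];hsv=cv2.cvtColor(c["image"],cv2.COLOR_BGR2HSV)
    m=(abs(Z-h)<4)&(hsv[...,1]>70)&(np.hypot(P[...,0]-p[0],P[...,1]-p[1])<r)
    nl,L,st,ce=cv2.connectedComponentsWithStats(m.astype(np.uint8));i=1+st[1:,4].argmax()
    uv=np.argwhere(L==i)[:,::-1];return st[i,4],ce[i],rect(plane(c,uv,h)),rect(P[L==i][:,:2]),np.median(Z[L==i])
E
python3 - <<'E'
from h import *
open_gripper();wait(.3)
p=read_state()["eef_pos"]
movel([p[0],p[1],190])
movep([480,26,190],R(30))
c=camera("wrist");print(top(c,90,p));cv2.imwrite("pics/w2.png",c["image"])
for n in("scene","side"):print(n,top(camera(n),90,p))
print(read_state()["time"])
E
```

```text
(np.int32(3165), array([318.45592417, 195.4764613 ]), [[481.0, 27.3], [37.6, 59.1], 29.9], [[481.4, 26.8], [38.1, 59.8], 29.8], np.float64(89.44104597741031))
scene (np.int32(369), array([335.80487805, 186.96205962]), [[482.4, 25.0], [38.7, 63.3], 30.8], [[482.0, 25.7], [38.1, 62.9], 31.9], np.float64(91.4785235137258))
side (np.int32(317), array([323.59621451, 192.4637224 ]), [[480.6, 22.4], [39.5, 63.4], 28.2], [[480.3, 25.0], [39.6, 62.3], 29.0], np.float64(89.30113171651794))
10.4083
```

View pics/w2.png

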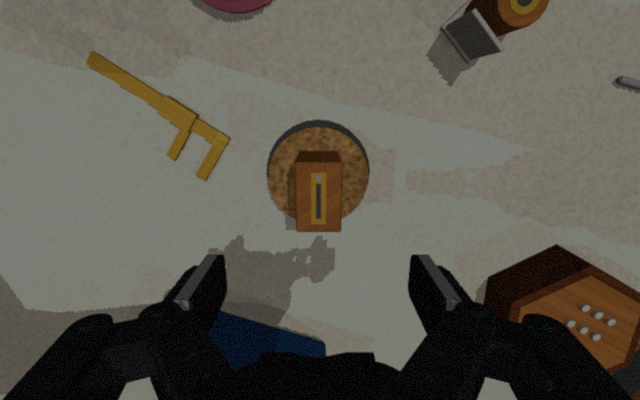

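Block upright on the cork at about (318,195), centred, long axis −60°. There is time to spare, so I'll check the blower from near before regripping.

```bash
python3 - <<'E'
from h import *
movep([535,-266,260],R(9.6))
c=camera("wrist");cv2.imwrite("pics/w3.png",c["image"])
P=cloud(c);Z=P[...,2];hsv=cv2.cvtColor(c["image"],cv2.COLOR_BGR2HSV);D=np.hypot(P[...,0]-535,P[...,1]+266)
m=(Z>110)&(Z<150)&(D<75)
nl,L,st,ce=cv2.connectedComponentsWithStats(m.astype(np.uint8))
for i in range(1,nl):
    if st[i,4]>60:
        k=L==i;t=k&(Z>132);uv=np.argwhere(t)[:,::-1]
        print("cheek",st[i,4],ce[i],rect(P[k][:,:2]),Z[k].max())
g=(abs(Z-90)<6)&(D<25)&(hsv[...,1]<90)
n,L,st,ce=cv2.connectedComponentsWithStats(g.astype(np.uint8))
for i in range(1,n):
    if st[i,4]>30:
        ct=max(cv2.findContours((L==i).astype(np.uint8),0,2)[0],key=cv2.contourArea)
        (u,v),r=cv2.minEnclosingCircle(ct);print("gasket",st[i],ce[i],plane(c,ce[i],90),plane(c,(u,v),90),r)
m=(abs(Z-90)<5)&(D<140)&(hsv[...,0]>95)&(hsv[...,0]<130)&(hsv[...,1]>90)
print(rect(P[m][:,:2]),read_state()["time"])
E
```

```text
cheek 448 [316.82142857 138.20982143] [[528.4, -220.2], [35.0, 5.8], 9.6] 141.25021128852597
cheek 684 [317.03947368 233.55701754] [[543.7, -309.1], [35.8, 7.2], 10.1] 140.7625381908307
gasket [303 166  28  27 469] [316.74413646 178.77185501] [[ 535.80713553 -264.99568455]] [[ 535.51303456 -264.75664954]] 13.729630470275879
[[535.5, -265.1], [157.5, 197.0], 9.8] 11.625
```

View pics/w3.png

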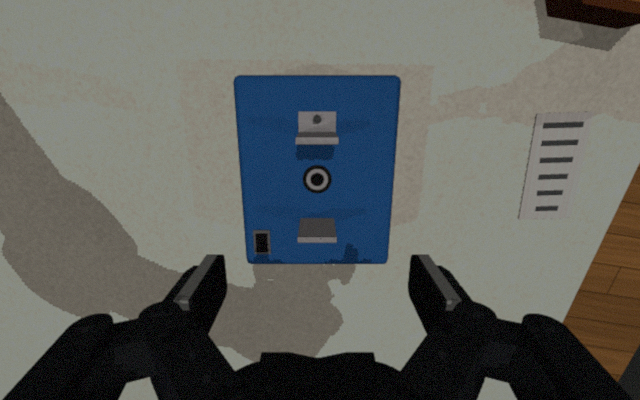

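Wrist view: port at (317,179), cheeks at (317,125) and (317,231); port ≈ (535.3,−265.2), yaw 9.7°. Regrip on the broad faces and place.

```bash
python3 - <<'E'
from h import *
t=[535.3,-265.2]
movep([480.5,26.2,150],R(30))
print(movel([480.5,26.2,54],max_speed=80,guard=15))
clamp();s=read_state();z0=s["eef_pos"][2];print(s["finger_gap"],s["gripper_force"],s["eef_pos"],s["ft_force"])
movel([480.5,26.2,200],max_speed=120)
movep([*t,240],R(9.7));s=read_state();print(s["finger_gap"],s["gripper_force"],s["time"])
c=camera("wrist");cv2.imwrite("pics/w4.png",c["image"])
print("block",top(c,240-z0+90,t),z0)
P=cloud(c);Z=P[...,2];m=(Z>110)&(Z<145)&(abs(P[...,0]-535)<40)&(np.hypot(P[...,0]-535,P[...,1]+266)<65)
nl,L,st,ce=cv2.connectedComponentsWithStats(m.astype(np.uint8))
for i in range(1,nl):
    if st[i,4]>60:print("cheek",st[i,4],ce[i],rect(P[L==i][:,:2]))
E
```

```text
False
36.959642452822195 59.8651260137558 [480.56989573  26.19880809  54.26458972] [-0.94445754 -0.0156567   7.8502687 ]
37.15541819636596 60.059577226638794 17.2
block (np.int32(11573), array([317.24548518, 288.72686425]), [[536.0, -260.8], [43.0, 58.9], 9.9], [[536.2, -262.1], [41.6, 59.1], 10.4], np.float64(274.902915732989)) 54.2645897192199
cheek 540 [316.49259259 142.55555556] [[528.6, -220.5], [35.3, 6.3], 9.8]
```

View pics/w4.png

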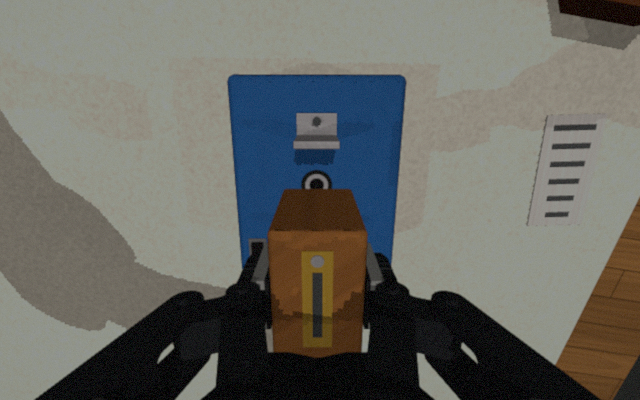

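Block held upright by its broad faces (top ≈(317,290)), long side in line with cheek and port. Lower, and check before letting go.

```bash
python3 - <<'E'
from h import *
t=[535.3,-265.2]
print(movel([*t,175],max_speed=100),movel([*t,119],max_speed=50,guard=8))
print(movel([*t,108],max_speed=12,guard=4));s=read_state();print(s["eef_pos"],s["ft_force"],s["finger_gap"])
a=camera("scene")["image"][190:350,120:300];b=camera("side")["image"][210:370,290:470]
cv2.imwrite("pics/p1.png",cv2.resize(np.hstack([a,b]),None,fx=2.2,fy=2.2,interpolation=2));print(read_state()["time"])
E
```

```text
False False
True
[ 535.34988542 -265.19676294  114.30970773] [-1.46990154  1.11157441  9.18697457] 37.454433807778855
19.9417
```

View pics/p1.png

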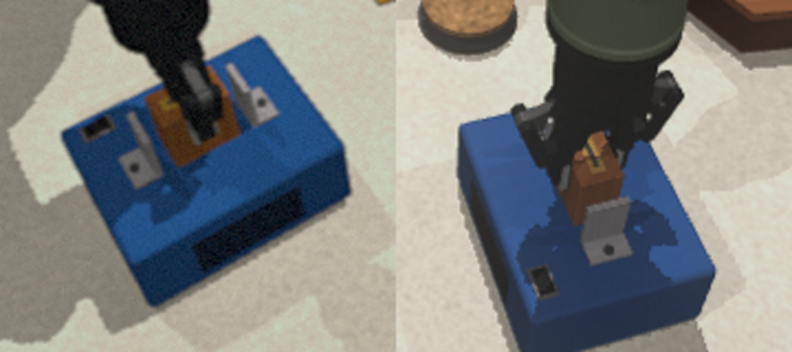

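Both views show the block resting between the cheeks (left ≈(195,120), right ≈(595,180)), and the contact height is as expected (114.3). Release, retreat and measure.

```bash
python3 - <<'E'
from h import *
open_gripper();wait(.3);t=[535.3,-265.2]
movel([*t,260],max_speed=120)
c=camera("wrist");cv2.imwrite("pics/w5.png",c["image"]);print(top(c,150,t))
P=cloud(c);Z=P[...,2];m=(Z>110)&(Z<144)&(np.hypot(P[...,0]-535,P[...,1]+266)<65)&(cv2.cvtColor(c["image"],cv2.COLOR_BGR2HSV)[...,1]<70)
nl,L,st,ce=cv2.connectedComponentsWithStats(m.astype(np.uint8))
for i in range(1,nl):
    if st[i,4]>60:print("cheek",st[i,4],ce[i],rect(P[L==i][:,:2]))
for n in("scene","side"):print(n,top(camera(n),150,t))
print(read_state()["time"])
E
```

```text
(np.int32(2898), array([317.97826087, 192.05728088]), [[536.2, -263.8], [37.6, 58.4], 9.7], [[536.3, -264.2], [38.0, 59.0], 9.6], np.float64(149.51409016816123))
cheek 435 [317.72413793 137.34252874] [[528.5, -220.2], [35.1, 5.7], 9.5]
cheek 528 [317.68181818 234.60416667] [[543.7, -308.8], [35.2, 6.5], 9.7]
scene (np.int32(561), array([204.2228164 , 234.31194296]), [[537.7, -265.7], [42.5, 60.1], 8.9], [[536.0, -265.9], [39.9, 59.9], 8.0], np.float64(151.54859586847397))
side (np.int32(593), array([376.96795953, 279.65598651]), [[533.9, -267.7], [38.9, 61.6], 10.0], [[534.6, -266.8], [38.0, 60.2], 10.0], np.float64(149.77807181871935))
22.2917
```

View pics/w5.png

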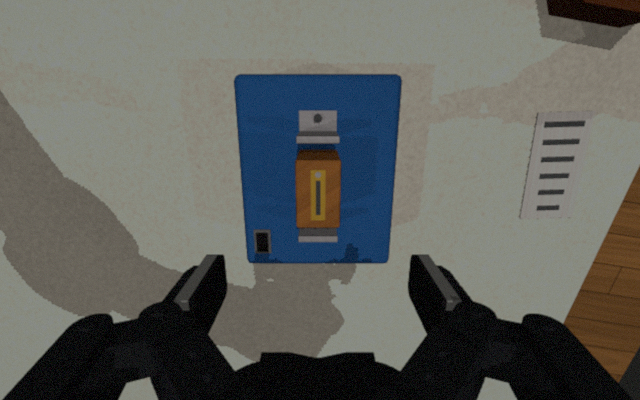

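The block stands upright at (318,192), midway between the cheeks and within about 1 mm of the port in every view. Handing in.

```bash
python3 -c "
from workcell import *
print(finish_job())"
```

```text
the job is handed in; nothing more can be done
None
```

The oblong block stands upright over the blower port, centred to within about 2 mm, with its long side running from cheek to cheek. It was regripped on the cork stand on the way, the round block was left in the rack, and the job was handed in at about 22 s.

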